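Push a brass plate out over the edge of its ledge for gauging

ROBOT

A 6-joint arm with a two-finger parallel gripper is mounted at the origin on a cart in front of the work surface, level with it; the furniture and walls round the work are solid. World frame = base frame: x ahead of the robot, y to its left, z up, the work surface at z = 0. Lengths are in m, angles in rad, forces in N, time in s.
With the tool pointing down it reaches from about 0.35 to 0.975 m from the base axis. Payload 4.9 kg.
Tool frame: the origin (TCP) lies on the mounting face of the last link; the fingertips stand 173 mm ahead of it and the grasp point (between the pads) lies 155 mm ahead of it; z points along the fingers, y is the line along which they close (so a half turn about z gives the same grasp; the last joint's range is limited). The gripper opens to 85 mm and grips with 20 to 120 N. Pads are 22 mm wide; open, the fingers measure 114 mm over their backs; the gripper's body (76 mm by 85 mm) begins 54 mm behind the grasp point. The pads swing forward as they close: fully open they stand 13 mm farther back than shut.
Start: joints at [-1.366, 0.053, 1.613, -0, 1.476, -0.119], TCP at [0.199, -0.593, 0.405] pointing down, gripper open.
Joint ranges: [-3.01, 3.01], [-1.01, 2.22], [0.06, 2.58], [-1.02, 4.17], [0.09, 2.62], [-3.14, 3.14]. Speed limits (rad/s): [2.57, 2.57, 3.14, 3.14, 3.14, 3.14].

INTERFACE

Orientations are given as a rotation vector (axis times angle).
In Python, from station import monitor, eyes, finish_job gives the robot as it stands. The module is installed in compiled form; this text tells all that it offers.
- The arm moves only by the tool step_arm, never from a script. Its argument "commands" is a list of rows, each a list of 3 entries, a list of its own where there are three numbers: the opening in per cent of the stroke, from 0 (shut) to 100 (fully open), then the shift along the tool's x, y, z in mm, then the turn about the tool's z in degrees. In form: [[hand, [x, y, z], yaw], ...]. A call has 1 to 12 rows; each row is the pose to reach, as a shift and turn from the pose commanded when the call began, along the tool's axes at that moment; what a row does not reach only later rows make up. A row lasts 1/8 s, in which the tool goes at most 62.5 mm and 10.7 degrees, less where a joint would pass 70% of its speed; a pose out of reach is approached as far as the arm can. A call with a gripper value outside its range is refused whole. The fingers move at their own pace and stop on an object; "squeeze" is the grip in N (left out, the last holds). Time passes only in rows, so rows that repeat a pose let the fingers close. It gives the time, the measured TCP pose, the force, the opening and the grip force at its end, in the units of the state.
- monitor.get_obs(): the state, without advancing time (a new reading comes with each control period).
- eyes.get_image(name): name is "scene" or "top"; returns the picture (384x512x3 uint8, red, green, blue); there is no depth.
- eyes.camera_info(name): a dict with "camera_matrix" (3x3 intrinsics, pixels), "k1" (the pictures are not rectified: a ray, as slopes to the right and down, at radius r is drawn at 1 + k1 r^2 times it, then the intrinsics apply), "extrinsics" (4x4, takes a point from camera to world coordinates). Camera axes: x right, y down, z forward; pixel columns grow to the right and rows downward; lengths in m; the calibration is good to about 2 mm. A picture is of the moment at which its call begins. camera_info takes no time and is no camera call.
- finish_job(): hands the job in; it is judged then, once.
The state is a dict: "t": time; "q": joint angles; "dq": joint speeds; "effort": joint torques, N m; "tool_pos": TCP position; "tool_rot": TCP orientation; "contact_force": force on the tool from outside, world axes, zero at the start; "wrist_torque": the same for the moment, N m; "opening": finger opening in m; "grip_force": force on a finger pad.
Only numpy, scipy, OpenCV 4.12 (cv2) and the standard library are available. Lean on these libraries where they do the work, as an engineer would, in place of code of your own. Each camera call takes 0.05 s, during which the arm holds its last target. There are 200 camera calls.

TASK

Gently push the brass plate along its lane of the dark ledge, towards the ledge's open end, until the red line across the plate lies right above the ledge's edge, so that the plate's end sticks out and its edge can be gauged. Only push it with the fingertips: do not pinch, lift or tip it, and leave the silver plate and all the other things as they are.

Things in the scene. Friction and masses are not known exactly. Their poses are not given: they have to be found in the camera images.
- ledge: Fixed dark ledge, 153 (x) by 250 (y) mm; origin: centre of its underside, on the bench. Lane floor 40 mm up. Ribs 7 mm wide, 8.5 mm above the floor, run along y at x = -73, 0, +73 mm and bound two lanes 66 mm wide, centred at x = -36.5 and +36.5 mm. The -y end is open, a square edge over a drop; at the +y end a bar 8 mm thick, 12.5 mm above the floor, closes both lanes. Turned up to 0.35 rad.
- ledge_edge (a point): Middle of the edge at the ledge's open end, at the height of the lane floor (40 mm above the bench); axes as the ledge's, so -y points out over the drop and the plates lie at positive y. To the right of the ledge a tall fixed microscope fills the world's x > 0.47, y = -0.33 to 0.03 (its eyepieces reach to x = 0.42 near y = -0.2): swing past it with the arm drawn in.
- brass_plate: The plate to push: loose, golden brass, 62 (x) by 100 (y) by 5 mm, 0.18 to 0.36 kg, flat in either lane (varies) with 2 mm of play each side. Origin: centre of its underside. Its -y end faces the open end and starts 15 to 55 mm short of the edge; behind its +y end at least 85 mm of lane is free for the fingers. The four dark dots are screw holes.
- brass_plate_line (a point): Middle of the red line, 3 mm wide, painted across the brass plate 32 mm from its leading (-y) end (18 mm from its centre towards -y), at the height of the plate's underside.
- steel_plate: A silver-coloured plate of the same size and with the same red line, in the other lane; origin at the centre of its underside. To be left alone.
- flange: Steel flange, 50 mm across, 22 mm high, standing on the bench; origin at the centre of its underside. Bystander.
- notebook: Blue notebook, 74 by 94 by 10 mm, lying on the bench; origin at the centre of its underside. Bystander.
- red_driver: Small screwdriver with a red handle, 113 mm long, 14 mm thick, lying on the bench; origin at the centre of its underside. Bystander.
- micrometer: Micrometer with a black frame, 42 by 124 by 16 mm, lying on the bench behind the ledge; origin at the centre of its underside. Bystander.
- brass_flange: Brass flange, 30 mm across, 26 mm high, standing on the bench behind the ledge; origin at the centre of its underside. Bystander.

How it is judged:
By the outcome, as a careful person would: the job done as asked, in the order asked, and still so for the second after the job is handed in, with the robot touching nothing.
It also fails if it takes over 54 s, if anything falls off the work surface, if the arm or the gripper's body presses on something with over 40 N, if the wrist force passes 120 N, or if a joint passes its speed limit or range.

## Working session

There is one attempt and no reset: what is moved stays moved. The work goes in short steps, Python scripts to look and compute and a tool call to move; the robot and the scene stay as the last step left them, time stands still between calls to the robot, and variables do not carry over. Pictures are saved under pics/ and viewed, at most 10 in all, crops included, and the job is handed in when it is done.

Besides the shell and the picture viewer there is one more tool, called after "Emit:" in YAML: its name, and indented under it one key for each argument. step_arm: Moves the arm, as the interface text tells. Its arguments: {"type":"object","properties":{"commands":{"type":"array"},"squeeze":{"type":"number"}},"required":["commands"]}

```bash
mkdir -p pics; cat > h.py <<'E'
import numpy as np, cv2
from station import monitor, eyes, finish_job
def ray(name,px):
    c=eyes.camera_info(name); K=np.array(c["camera_matrix"]);k1=c["k1"];T=np.array(c["extrinsics"])
    px=np.atleast_2d(px).astype(float)
    s=cv2.undistortPoints(px.reshape(-1,1,2),K,np.array([k1,0,0,0.])).reshape(-1,2)
    d=np.c_[s,np.ones(len(s))]@T[:3,:3].T
    return T[:3,3],d
def toz(name,px,z):
    o,d=ray(name,px); return (o+d*((z-o[2])/d[:,2])[:,None])[:,:2]
def proj(name,P):
    c=eyes.camera_info(name);T=np.linalg.inv(np.array(c["extrinsics"]))
    return cv2.projectPoints(np.atleast_2d(P).astype(float),cv2.Rodrigues(T[:3,:3])[0],T[:3,3],np.array(c["camera_matrix"]),np.array([c["k1"],0,0,0.]))[0].reshape(-1,2)
def save(name,f):
    im=eyes.get_image(name); cv2.imwrite(f,im[:,:,::-1]); return im
E
python3 - <<'E'
from h import *
for n in("scene","top"):
    save(n,f"pics/{n}0.png"); c=eyes.camera_info(n); print(n,np.round(c["camera_matrix"],1).tolist(),c["k1"],np.round(c["extrinsics"],3).tolist())
print(monitor.get_obs())
E
```

```text
scene [[484.1, 0.0, 246.9], [0.0, 484.1, 194.7], [0.0, 0.0, 1.0]] -0.2118138922280759 [[0.74, -0.387, 0.55, -0.285], [-0.672, -0.426, 0.605, -0.971], [-0.0, -0.818, -0.576, 0.953], [0.0, 0.0, 0.0, 1.0]]
top [[364.7, 0.0, 259.6], [0.0, 364.7, 188.9], [0.0, 0.0, 1.0]] 0.010282599558819109 [[0.186, -0.962, 0.2, 0.408], [-0.983, -0.183, 0.033, -0.031], [0.004, -0.203, -0.979, 0.94], [0.0, 0.0, 0.0, 1.0]]
{'t': 0.1, 'q': array([-1.36597879e+00,  5.33346836e-02,  1.61413736e+00,  2.50332631e-05,
        1.47601875e+00, -1.18994344e-01]), 'dq': array([-1.38756128e-03, -3.54621874e-03, -4.30128033e-03, -9.66902583e-05,
        1.15556723e-03,  5.68306898e-05]), 'effort': array([ 1.39055282e-03, -3.94901454e+01, -3.71363604e+01, -7.67327492e-05,
        3.87750420e-03,  2.88086278e-05]), 'tool_pos': array([ 0.19882259, -0.59228604,  0.40357002]), 'tool_rot': array([-3.09863435e+00, -5.06113633e-01,  8.87460588e-05]), 'contact_force': array([-0.0158363 ,  0.09581853, -0.23183887]), 'wrist_torque': array([-0.01253441,  0.06476662, -0.00297767]), 'grip_force': 0.0, 'opening': 0.08540021793334301}
```

View pics/top0.png

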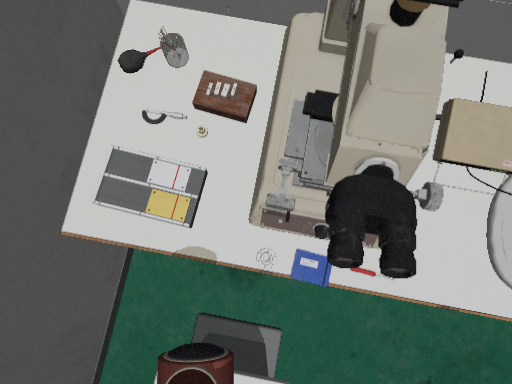

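View pics/scene0.png

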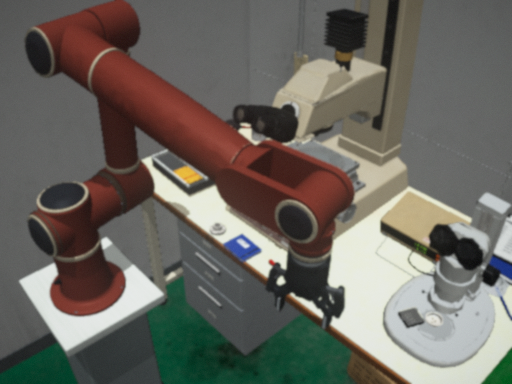

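The top view shows the ledge at about (150,187) with its open end on the right. The brass plate is at (168,205) in the near lane with its red line at about (182,207), and the silver plate is at (170,175). The scene view mostly shows the arm, with the plate at (187,175).

```bash
python3 - <<'E'
from h import *
im=cv2.imread("pics/top0.png")
cv2.imwrite("pics/crop0.png",cv2.resize(im[135:240,85:220],None,fx=5.5,fy=5.5,interpolation=cv2.INTER_CUBIC))
hsv=cv2.cvtColor(im,cv2.COLOR_BGR2HSV)
m=cv2.inRange(hsv,(18,120,80),(35,255,255));m[:140]=0;m[235:]=0;m[:,220:]=0
ys,xs=np.nonzero(m);print(len(xs),xs.min(),xs.max(),ys.min(),ys.max())
r=cv2.inRange(hsv,(0,110,60),(10,255,255))|cv2.inRange(hsv,(170,110,60),(180,255,255))
r[:140]=0;r[235:]=0;r[:,220:]=0;r[:,:100]=0
n,l,s,c=cv2.connectedComponentsWithStats(r);print(s,c)
b=m|r; b[:185]=0
b=cv2.morphologyEx(b,cv2.MORPH_CLOSE,np.ones((5,5)))
cn=max(cv2.findContours(b,0,1)[0],key=cv2.contourArea)
R=cv2.minAreaRect(cn);bx=cv2.boxPoints(R);print(R,bx,toz("top",bx,.045))
E
```

```text
13 170 189 201 218
[[     0      0    512    384 196562]
 [   177    165      3      8      8]
 [   174    174      3      9      9]
 [   172    184      2      5      5]
 [   171    195      8     24     24]] [[255.5188541  191.49986264]
 [177.875      168.5       ]
 [175.         178.        ]
 [172.6        186.        ]
 [174.41666667 206.5       ]]
((174.28106689453125, 206.5864715576172), (1.9115582704544067, 24.335607528686523), 17.10272979736328) [[169.78917 217.93512]
 [176.94594 194.67566]
 [178.77296 195.23782]
 [171.6162  218.49728]] [[0.4783668  0.2024683 ]
 [0.53838684 0.19865485]
 [0.53784422 0.19385988]
 [0.47784751 0.19773573]]
```

View pics/crop0.png

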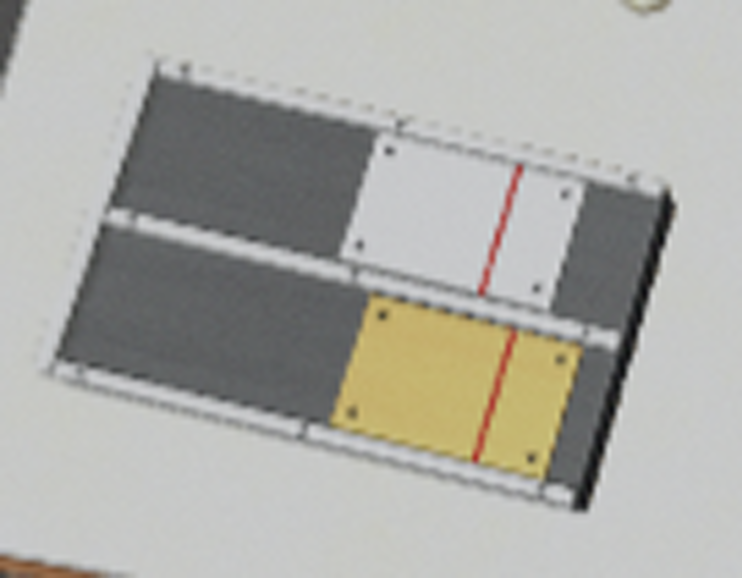

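The crop shows the brass plate's trailing end at (370,293)-(332,425) and its leading end at (580,348)-(547,478). The red line is at (512,332)-(476,460), and the floor edge runs (668,195)-(583,500). Next I'll measure these with sub-pixel profiles.

```bash
cat > meas.py <<'E'
from h import *
import sys
def profs(im,a,c0,z,xs,ys):
    u=np.array([np.cos(a),np.sin(a)]);v=np.array([-u[1],u[0]])
    P=c0+xs[:,None,None]*u+ys[None,:,None]*v
    P=np.concatenate([P,np.full(P.shape[:2]+(1,),z)],2)
    q=proj("top",P.reshape(-1,3)).astype(np.float32).reshape(len(xs),len(ys),2)
    return cv2.remap(im,q[...,0],q[...,1],cv2.INTER_CUBIC).astype(float),P[...,:2]
E
python3 - <<'E'
from meas import *
g=lambda u,v,z: toz("top",[85+(u+.5)/5.5-.5,135+(v+.5)/5.5-.5],z)[0]
print("front edge",g(665,200,.04),g(583,490,.04))
print("brass line",g(512,332,.045),g(476,460,.045))
print("trail",g(370,293,.045),g(332,425,.045)," lead",g(580,348,.045),g(547,478,.045))
print("near rib",g(55,368,.0485),g(575,490,.0485),"mid",g(110,213,.0485),g(615,338,.0485),"far",g(160,65,.0485),g(662,187,.0485))
imgs=np.mean([eyes.get_image("top").astype(float) for _ in range(8)],0).astype(np.float32)
np.save("top0.npy",imgs)
a=-0.065;c0=g(600,420,.04)
p,P=profs(imgs,a,c0,.04,np.arange(-.02,.021,.01),np.arange(-.03,.13,.002))
for ch in (0,2): print(np.round(p[...,ch]).astype(int).tolist())
E
```

```text
front edge [0.61244262 0.14288717] [0.47440901 0.15009886]
brass line [0.53803857 0.19669259] [0.47827819 0.19904924]
trail [0.5436186  0.26416706] [0.48166521 0.26606558]  lead [0.53658206 0.1648079 ] [0.47629557 0.16606468]
near rib [0.48341275 0.39297192] [0.47312486 0.15187145] mid [0.55727261 0.38821557] [0.54349344 0.14956503] far [0.62988104 0.38461428] [0.61626754 0.1439125 ]
[[199, 199, 199, 199, 198, 199, 199, 199, 199, 199, 201, 198, 132, 31, 27, 69, 102, 97, 95, 95, 96, 96, 95, 83, 159, 209, 195, 189, 192, 199, 198, 197, 197, 197, 197, 197, 197, 197, 195, 186, 177, 191, 198, 198, 197, 197, 197, 197, 197, 197, 197, 197, 197, 197, 197, 197, 197, 197, 197, 197, 196, 196, 196, 196, 197, 197, 197, 196, 199, 192, 190, 200, 201, 186, 137, 99, 94, 94, 93, 93], [199, 199, 199, 199, 199, 200, 199, 199, 199, 199, 201, 199, 148, 40, 22, 63, 103, 97, 97, 96, 97, 97, 96, 106, 162, 203, 197, 197, 197, 197, 197, 197, 197, 197, 197, 197, 197, 197, 195, 185, 175, 189, 199, 197, 197, 197, 197, 197, 197, 197, 197, 197, 197, 197, 197, 197, 197, 196, 197, 197, 197, 197, 197, 197, 197, 197, 197
[... 2452 characters left out ...]
, 41, 25, 49, 98, 102, 100, 100, 101, 100, 101, 92, 95, 113, 115, 114, 113, 114, 114, 114, 114, 114, 114, 113, 113, 114, 116, 80, 63, 94, 112, 114, 114, 113, 113, 113, 112, 112, 113, 113, 112, 111, 112, 112, 112, 112, 111, 111, 111, 111, 111, 111, 111, 111, 112, 111, 111, 110, 111, 112, 111, 114, 103, 96, 98, 98, 99, 99], [199, 199, 199, 199, 199, 199, 200, 200, 199, 197, 197, 198, 157, 65, 27, 46, 92, 103, 97, 98, 98, 99, 95, 88, 94, 110, 110, 97, 89, 107, 115, 112, 112, 111, 112, 112, 112, 110, 116, 79, 53, 99, 111, 111, 111, 111, 112, 111, 111, 111, 111, 112, 111, 109, 110, 110, 111, 110, 109, 110, 110, 110, 110, 110, 109, 109, 109, 109, 105, 87, 72, 92, 106, 106, 97, 97, 97, 96, 95, 96]]
```

```bash
cat >> meas.py <<'E'
def cross(y,v,t,lo,hi):
    k=(y>=lo)&(y<=hi); y,v=y[k],v[k]-t
    i=np.nonzero(v[:-1]*v[1:]<=0)[0]
    return np.array([y[j]-v[j]*(y[j+1]-y[j])/(v[j+1]-v[j]) for j in i])
A=-0.052; C0=np.array([.5106,.1482])   # rough lane-centre edge point
def line(im,ch,z,xs,lo,hi,t,kind):
    ys=np.arange(lo,hi,.0005); p,_=profs(im,A,C0,z,xs,ys); r=[]
    for row in p[...,ch]:
        if kind=="min":
            w=np.clip(np.median(row)-row-15,0,None); r.append((w*ys).sum()/w.sum())
        else:
            c=cross(ys,row,t,lo,hi); r.append(c[-1] if len(c) else np.nan)
    return np.polyfit(xs,r,1), np.std(np.array(r)-np.polyval(np.polyfit(xs,r,1),xs))
E
python3 - <<'E'
from meas import *
im=np.load("top0.npy"); xs=np.arange(-.02,.0201,.002); xi=np.arange(-.012,.0121,.002)
def s(n,f): print(n,"y0 %.2fmm slope %.4f sd %.2f"%(f[0][1]*1e3,f[0][0],f[1]*1e3))
s("edge",line(im,0,.04,xs,-.006,.008,60,"x"))
s("edgeF",line(im,0,.04,xs+.073,-.006,.008,60,"x"))
s("lead",line(im,0,.045,xi,.009,.024,146,"x"))
s("red",line(im,2,.045,xs,.036,.060,0,"min"))
s("trail",line(im,0,.045,xi,.105,.130,146,"x"))
# rib extents across lane
for y in(.13,.2): 
    p,P=profs(im,A,C0,.0485,np.arange(-.05,.05,.002),np.array([y])); print(np.round(p[:,0,0]).astype(int).tolist())
o=monitor.get_obs();tp=o["tool_pos"];ax,ay=np.array([.9487,.3161]),np.array([.3161,-.9487])
az=np.arctan2(tp[1],tp[0])
pts=[(r,az) for r in (.57,.51,.45,.40,.37)]+[(.37,x) for x in np.arange(az,.5,.13)[1:]]
for r,t in pts:
    d=np.array([r*np.cos(t),r*np.sin(t)])-tp[:2]; print(np.round([d@ax*1e3,d@ay*1e3]).tolist(),round(np.degrees(t)))
E
```

```text
edge y0 1.36mm slope -0.0092 sd 0.29
edgeF y0 1.43mm slope -0.0071 sd 0.26
lead y0 17.48mm slope -0.0069 sd 0.34
red y0 49.58mm slope -0.0041 sd 0.19
trail y0 117.16mm slope -0.0257 sd 0.22
[201, 187, 162, 154, 186, 192, 176, 131, 96, 97, 97, 96, 96, 94, 93, 93, 94, 95, 95, 95, 95, 95, 95, 94, 93, 93, 94, 94, 95, 95, 94, 93, 94, 93, 93, 93, 94, 93, 101, 135, 178, 198, 185, 157, 143, 178, 204, 189, 167, 172]
[201, 193, 167, 145, 179, 203, 178, 137, 102, 95, 96, 96, 98, 95, 93, 94, 94, 94, 94, 95, 97, 97, 96, 96, 95, 95, 97, 97, 96, 96, 95, 94, 94, 93, 94, 96, 98, 98, 92, 119, 172, 200, 195, 152, 99, 96, 97, 97, 97, 98]
[-0.0, -55.0] -71
[-0.0, -115.0] -71
[-0.0, -175.0] -71
[-0.0, -225.0] -71
[-1.0, -255.0] -71
[47.0, -258.0] -64
[95.0, -268.0] -57
[140.0, -283.0] -49
[183.0, -304.0] -42
[223.0, -331.0] -34
[259.0, -362.0] -27
[291.0, -399.0] -19
[318.0, -438.0] -12
[340.0, -481.0] -4
[355.0, -527.0] 3
[365.0, -574.0] 10
[369.0, -622.0] 18
[366.0, -670.0] 25
```

Emit:
step_arm:
  commands:
    - [15,[0,-55,0],0]
    - [15,[0,-115,0],0]
    - [15,[0,-175,0],0]
    - [15,[0,-225,0],0]
    - [15,[0,-252,0],0]
    - [15,[47,-256,0],-5]
    - [15,[95,-266,0],-10]
    - [15,[140,-281,0],-15]
    - [15,[183,-302,0],-20]
    - [15,[223,-329,0],-25]
    - [15,[259,-360,0],-30]
    - [15,[259,-360,0],-30]
  squeeze: 20

```text
t: 2.0
tool_pos: [0.3308, -0.1666, 0.4049]
tool_rot: [2.859, 1.301, 0.001]
contact_force: [0.8, 0.6, 0.2]
opening: 0.013
grip_force: 0.0
```

```bash
python3 -c "
import numpy as np
t=np.radians(48.55);x=np.array([np.cos(t),np.sin(t)]);y=np.array([x[1],-x[0]])
for p in [(.350,-.120),(.362,-.077),(.369,-.026),(.3695,.019),(.364,.064),(.355,.114),(.37,.165),(.405,.21),(.445,.25),(.49,.285),(.514,.297)]:
  d=np.array(p)-(.3308,-.1666);print(np.round([d@x*1e3,d@y*1e3]).tolist())"
```

```text
[48.0, -16.0]
[88.0, -36.0]
[131.0, -64.0]
[165.0, -94.0]
[195.0, -128.0]
[226.0, -168.0]
[274.0, -190.0]
[331.0, -194.0]
[388.0, -190.0]
[444.0, -180.0]
[469.0, -170.0]
```

Emit:
step_arm:
  commands:
    - [15,[48,-16,0],-4]
    - [15,[88,-36,0],-8]
    - [15,[131,-64,0],-12]
    - [15,[165,-94,0],-16]
    - [15,[195,-128,0],-20]
    - [15,[226,-168,0],-24]
    - [15,[274,-190,0],-28]
    - [15,[331,-194,0],-32]
    - [15,[388,-190,0],-36]
    - [15,[444,-180,0],-38]
    - [15,[469,-170,0],-38]
    - [15,[469,-170,0],-38]

```text
t: 3.5
tool_pos: [0.5146, 0.2947, 0.404]
tool_rot: [-2.289, -2.152, 0.002]
contact_force: [0.1, -0.3, 0.2]
opening: 0.0128
grip_force: 0.0
```

Emit:
step_arm:
  commands:
    - [15,[0,0,50],0]
    - [15,[0,0,100],0]
    - [15,[0,0,135],0]
    - [15,[0,0,155],0]
    - [15,[0,0,165],0]
    - [15,[0,0,165],0]
    - [15,[0,0,165],0]

```text
t: 4.38
tool_pos: [0.5136, 0.2955, 0.2415]
tool_rot: [2.287, 2.153, 0.004]
contact_force: [0.7, -0.2, 0.3]
opening: 0.0129
grip_force: 0.0
```

```bash
python3 - <<'E'
from h import *
a=save("scene","pics/s1.png");b=save("top","pics/t1.png")
p=proj("scene",[[.514,.296,.05]])[0].astype(int);print(p)
A=cv2.resize(a[p[1]-50:p[1]+40,p[0]-55:p[0]+55],(660,540),interpolation=cv2.INTER_CUBIC)
cv2.imwrite("pics/s1c.png",A[:,:,::-1])
E
```

```text
[174 163]
```

View pics/s1c.png

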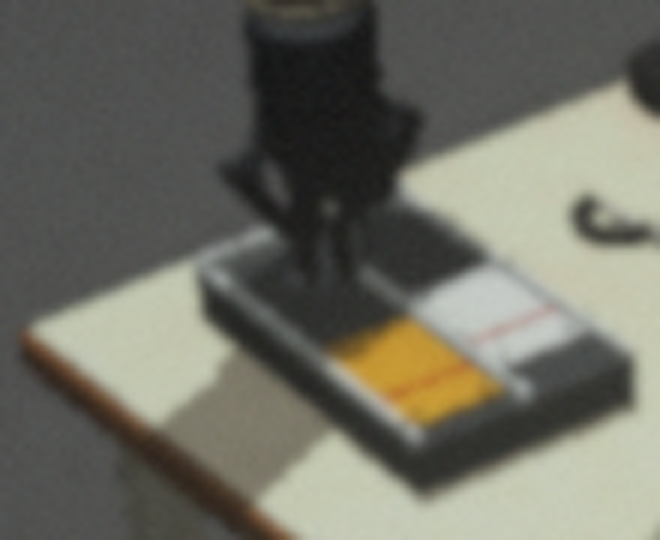

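View pics/t1.png

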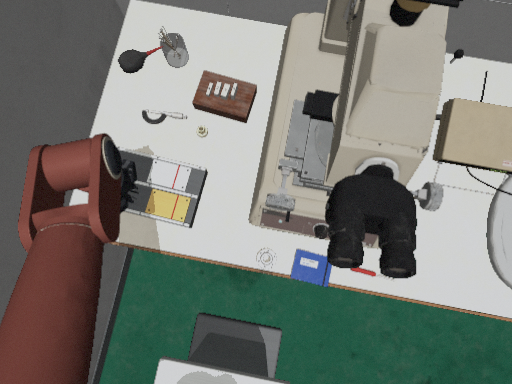

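The scene crop shows both fingers at (320,270), inside the brass lane behind the plate and clear of both ribs. In the top view the plate, red line (174,206) and edge (195,210) stay visible.

Emit:
step_arm:
  commands:
    - [15,[0,0,8],0]
    - [15,[0,0,14],0]
    - [15,[0,0,18],0]
    - [15,[0,0,20],0]
    - [15,[0,0,20],0]
    - [15,[0,0,20],0]

```text
t: 5.22
tool_pos: [0.513, 0.2953, 0.2199]
tool_rot: [2.287, 2.153, 0.001]
contact_force: [-0.7, 0.3, 0.1]
opening: 0.0128
grip_force: 0.0
```

Emit:
step_arm:
  commands:
    - [15,[0,0,2],0]
    - [15,[0,0,4],0]
    - [15,[0,0,4],0]
    - [15,[0,0,4],0]

```text
t: 5.72
tool_pos: [0.5129, 0.2953, 0.2157]
tool_rot: [-2.287, -2.154, 0.0]
contact_force: [0.4, -0.3, -0.0]
opening: 0.013
grip_force: 0.0
```

Emit:
step_arm:
  commands:
    - [15,[0,0,1],0]
    - [15,[0,0,1.5],0]
    - [15,[0,0,1.5],0]

```text
t: 6.1
tool_pos: [0.5129, 0.2953, 0.2141]
tool_rot: [-2.287, -2.154, 0.0]
contact_force: [-0.5, 0.2, -0.2]
opening: 0.0129
grip_force: 0.0
```

Emit:
step_arm:
  commands:
    - [15,[0,0,0.5],0]
    - [15,[0,0,1],0]
    - [15,[0,0,1],0]

```text
t: 6.48
tool_pos: [0.513, 0.2953, 0.2137]
tool_rot: [2.287, 2.154, -0.0]
contact_force: [-2.7, -0.7, 5.2]
opening: 0.013
grip_force: 2.4
```

Emit:
step_arm:
  commands:
    - [15,[0,0,-2],0]
    - [15,[0,0,-2],0]
    - [15,[-5,0,-2],0]
    - [15,[-10,0,-2],0]
    - [15,[-13,0,-2],0]
    - [15,[-15,0,-2],0]
    - [15,[-17,0,-2],0]
    - [15,[-19,0,-2],0]
    - [15,[-21,0,-2],0]
    - [15,[-23,0,-2],0]
    - [15,[-25,0,-2],0]
    - [15,[-25,0,-2],0]

```text
t: 7.98
tool_pos: [0.5114, 0.2702, 0.2152]
tool_rot: [2.287, 2.153, -0.0]
contact_force: [0.2, 0.8, 0.4]
opening: 0.0128
grip_force: 0.4
```

```bash
cat > m2.py <<'E'
from meas import *
lo,hi=float(sys.argv[1])/1e3,float(sys.argv[2])/1e3
im=np.mean([eyes.get_image("top").astype(float) for _ in range(6)],0).astype(np.float32)
cv2.imwrite(sys.argv[3],cv2.resize(np.clip(im,0,255).astype(np.uint8)[135:240,85:220,::-1],None,fx=5.5,fy=5.5,interpolation=cv2.INTER_CUBIC))
xs=np.arange(-.02,.0201,.002)
s=lambda n,f: print(n,"y0 %.2fmm slope %.4f sd %.2f"%(f[0][1]*1e3,f[0][0],f[1]*1e3))
s("edge",line(im,0,.04,xs+.073,-.006,.008,60,"x"))
s("red",line(im,2,.045,xs,lo,hi,0,"min"))
s("silver red",line(im,1,.045,xs+.073,.045,.075,0,"min"))
o=monitor.get_obs();print(o["t"],o["tool_pos"],o["contact_force"])
E
python3 m2.py 28 60 pics/c2.png
python3 - <<'E'
from meas import *
im=np.load("top0.npy");xs=np.arange(-.02,.0201,.002);print(line(im,1,.045,xs+.073,.045,.075,0,"min"))
E
```

```text
edge y0 1.23mm slope -0.0075 sd 0.26
red y0 43.14mm slope -0.0116 sd 0.22
silver red y0 72.40mm slope -0.0578 sd 1.19
8.275 [0.51136973 0.27027869 0.21518201] [-0.14088802 -0.30554339 -0.65749034]
(array([-0.05864842,  0.07245288]), np.float64(0.0012013985097419607))
```

View pics/c2.png

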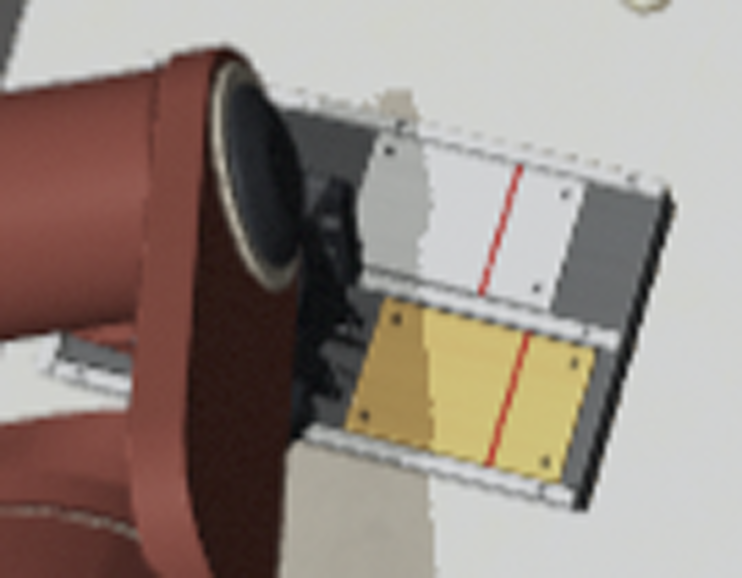

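The plate moved 6.4 mm and sits square, with its red line at (510,400). The silver plate hasn't moved and about 41.8 mm remain.

Emit:
step_arm:
  commands:
    - [15,[-2,0,0],0]
    - [15,[-4,0,0],0]
    - [15,[-6,0,0],0]
    - [15,[-8,0,0],0]
    - [15,[-10,0,0],0]
    - [15,[-12,0,0],0]
    - [15,[-14,0,0],0]
    - [15,[-16,0,0],0]
    - [15,[-18,0,0],0]
    - [15,[-20,0,0],0]
    - [15,[-22,0,0],0]
    - [15,[-22,0,0],0]

```text
t: 9.78
tool_pos: [0.51, 0.2481, 0.2152]
tool_rot: [2.287, 2.153, -0.001]
contact_force: [-0.1, 0.5, 0.8]
opening: 0.0125
grip_force: 0.4
```

Emit:
step_arm:
  commands:
    - [15,[-2,0,0],0]
    - [15,[-4,0,0],0]
    - [15,[-6,0,0],0]
    - [15,[-8,0,0],0]
    - [15,[-10,0,0],0]
    - [15,[-12,0,0],0]
    - [15,[-13,0,0],0]
    - [15,[-14,0,0],0]
    - [15,[-14,0,0],0]

```text
t: 10.9
tool_pos: [0.5092, 0.2343, 0.2152]
tool_rot: [2.287, 2.154, -0.0]
contact_force: [-0.3, 1.4, -0.1]
opening: 0.0124
grip_force: 0.6
```

```bash
python3 m2.py -3 16 pics/c3.png
```

```text
edge y0 1.26mm slope -0.0081 sd 0.26
red y0 7.08mm slope -0.0075 sd 0.21
silver red y0 73.55mm slope -0.0649 sd 1.34
11.2 [0.50919897 0.23432385 0.21516753] [0.10896518 1.03366309 0.64575435]
```

View pics/c3.png

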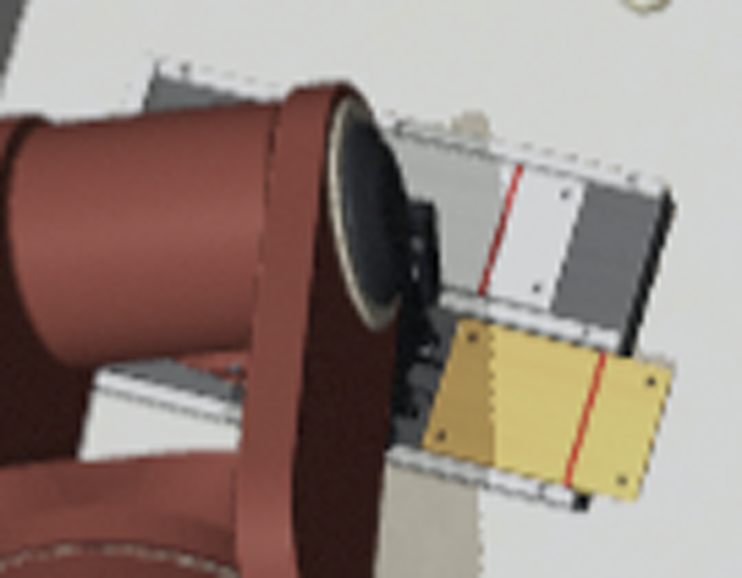

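Plate is overhanging, red line at (585,420), edge at the ledge front just right of it; about 5.8 mm remain.

Emit:
step_arm:
  commands:
    - [15,[-1,0,0],0]
    - [15,[-2,0,0],0]
    - [15,[-3,0,0],0]
    - [15,[-4,0,0],0]
    - [15,[-5,0,0],0]
    - [15,[-5,0,0],0]

```text
t: 11.95
tool_pos: [0.5089, 0.2293, 0.2152]
tool_rot: [2.287, 2.153, -0.0]
contact_force: [-0.0, 1.0, 0.9]
opening: 0.0129
grip_force: 0.6
```

```bash
python3 m2.py -7 11 pics/c4.png; python3 - <<'E'
from meas import *
im=np.load("top0.npy");xs=np.arange(-.02,.0201,.002)
print("back bar outer rel",line(im,0,.0525,xs+.073,.244,.262,0,"min"))
u=np.array([np.cos(A),np.sin(A)]);v=np.array([-u[1],u[0]])
ys=np.arange(.225,.27,.0015)
for x in(.05,.09):
  p,_=profs(im,A,C0,.0525,np.array([x]),ys);print(np.round(p[0,:,0]).astype(int).tolist())
E
```

```text
edge y0 1.17mm slope -0.0073 sd 0.28
red y0 2.10mm slope -0.0164 sd 0.21
silver red y0 69.63mm slope -0.0156 sd 0.96
12.25 [0.5089207  0.22933235 0.21520733] [0.8054784  0.36510538 0.7480676 ]
back bar outer rel (array([nan, nan]), np.float64(nan))
[96, 96, 95, 95, 96, 97, 96, 92, 88, 85, 81, 83, 134, 183, 200, 199, 199, 199, 199, 199, 199, 199, 199, 198, 198, 198, 198, 199, 198, 198, 198]
[95, 95, 94, 94, 94, 94, 95, 92, 89, 85, 89, 102, 149, 185, 200, 199, 198, 196, 197, 198, 198, 199, 198, 198, 199, 199, 199, 199, 199, 199, 198]meas.py:18: RuntimeWarning: invalid value encountered in scalar divide
  w=np.clip(np.median(row)-row-15,0,None); r.append((w*ys).sum()/w.sum())
```

Emit:
step_arm:
  commands:
    - [15,[-0.5,0,0],0]
    - [15,[-0.9,0,0],0]
    - [15,[-0.9,0,0],0]

```text
t: 12.62
tool_pos: [0.5089, 0.2285, 0.2152]
tool_rot: [-2.287, -2.153, -0.0]
contact_force: [-0.8, 2.1, 0.7]
opening: 0.0124
grip_force: 0.9
```

```bash
python3 m2.py -8 10 pics/c5.png
```

```text
edge y0 1.12mm slope -0.0065 sd 0.27
red y0 1.42mm slope -0.0104 sd 0.19
silver red y0 69.41mm slope -0.0131 sd 0.91
12.925 [0.50885967 0.22850779 0.21521077] [0.041863   2.24397943 0.25610701]
```

Emit:
step_arm:
  commands:
    - [15,[3,0,0],0]
    - [15,[10,0,0],0]
    - [15,[22,0,0],0]
    - [15,[30,0,0],0]
    - [15,[30,0,-30],0]
    - [15,[30,0,-80],0]
    - [15,[30,0,-120],0]
    - [15,[50,0,-150],0]
    - [15,[50,0,-150],0]
    - [15,[50,0,-150],0]

```text
t: 14.18
tool_pos: [0.5115, 0.2784, 0.3638]
tool_rot: [-2.286, -2.154, 0.003]
contact_force: [-1.0, -1.0, 0.3]
opening: 0.0131
grip_force: 0.0
```

```bash
python3 m2.py -8 10 pics/c6.png; python3 - <<'E'
from h import *
a=save("scene","pics/s6.png");A=cv2.resize(a[125:215,130:230],(660,594),interpolation=cv2.INTER_CUBIC)
cv2.imwrite("pics/s6c.png",A[:,:,::-1])
E
```

```text
edge y0 1.27mm slope -0.0077 sd 0.27
red y0 1.43mm slope -0.0106 sd 0.19
silver red y0 72.41mm slope -0.0579 sd 1.19
14.475 [0.51169964 0.27805581 0.36396079] [-0.04653004  0.37020903  0.47976368]
```

View pics/c6.png

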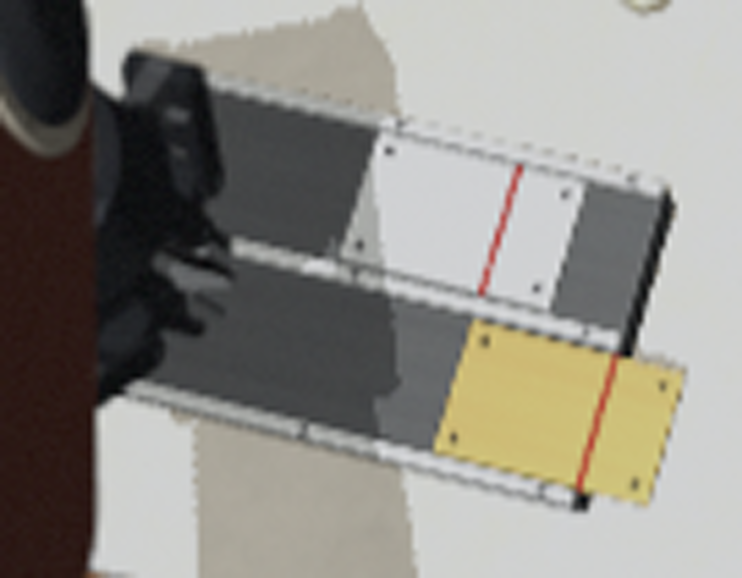

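View pics/s6c.png

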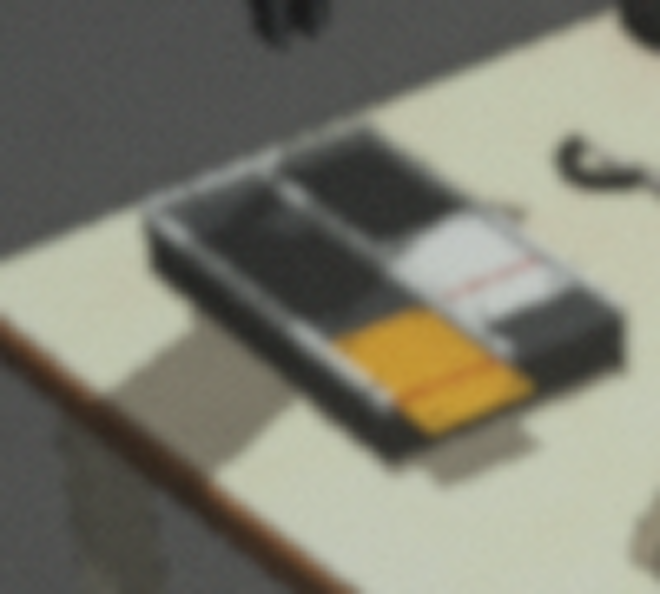

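Both views show the red line over the ledge's edge: top crop (598,420), scene crop (450,380). The measured offset is about 0.2 mm. The silver plate hasn't moved and the fingers are clear.

```bash
python3 -c "
from station import finish_job
print(finish_job())"
```

```text
the job is handed in; nothing more can be done
None
```

I pushed the brass plate until its red line lay above the ledge's edge (about 0.2 mm off by the top camera), left the silver plate unmoved, backed the arm clear, and handed the job in at about 14.5 s.

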